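Set and lock a bracket blank in the bending block

ROBOT

A 6-joint arm with a two-finger parallel gripper is mounted at the origin on a cart in front of the work surface, level with it; the furniture and walls round the work are solid. World frame = base frame: x ahead of the robot, y to its left, z up, the work surface at z = 0. Lengths are in m, angles in rad, forces in N, time in s.
With the tool pointing down it reaches from about 0.35 to 0.975 m from the base axis. Payload 4.9 kg.
Tool frame: the origin (TCP) lies midway between the tips of the shut fingers; the grasp point (between the pads) lies 19 mm behind it (ctrl.tcp_to_grasp is the distance from the TCP to the grasp point, in m); z points along the fingers, y is the line along which they close (so a half turn about z gives the same grasp; the last joint's range is limited). The gripper opens to 85 mm and grips with 20 to 120 N. Pads are 22 mm wide; open, the fingers measure 114 mm over their backs; the gripper's body (76 mm by 85 mm) begins 54 mm behind the grasp point. The pads swing forward as they close: fully open they stand 13 mm farther back than shut.
Start: joints at [-1.239, 0.053, 1.613, -0, 1.476, -0.119], TCP at [0.272, -0.563, 0.231] pointing down, gripper open.
Joint ranges: [-3.01, 3.01], [-1.01, 2.22], [0.06, 2.58], [-1.02, 4.17], [0.09, 2.62], [-3.14, 3.14]. Speed limits (rad/s): [2.57, 2.57, 3.14, 3.14, 3.14, 3.14].

INTERFACE

Orientations are given as a rotation vector (axis times angle).
In Python, from station import ctrl gives the robot as it stands.
- The arm moves only by the tool jog_arm, called after ">>>" as name([rows], argument=value, ...), one row to a line, values as JSON. Schema: {"type":"object","properties":{"ticks":{"type":"array","items":{"type":"array","items":{"type":"number"},"minItems":7,"maxItems":7},"minItems":1,"maxItems":20},"squeeze":{"type":"number"},"only":{"type":"string"},"quiet":{"type":"boolean"},"lines":{"type":"string"}},"required":["ticks"],"additionalProperties":false}. ticks is a list of rows, 1 to 20 of them, each of 7 numbers: the finger opening in m, then dx, dy, dz in parts of the range, where 1.0 means 600 mm, then a rotation vector rx, ry, rz in shares of 120 degrees (1.0 is 120 degrees); each row is the pose to reach, as a shift and turn from the pose commanded when the call began, along the tool's axes at that moment; what a row does not reach only later rows make up. A row lasts 1/12 s, in which the tool goes at most 0.0417 m and 0.125 rad, less where a joint would pass 70% of its speed; a pose out of reach is approached as far as the arm can. The fingers move at their own pace and stop on an object; squeeze is the grip in N (left out, the last holds). Time passes only in rows, so rows that do not move let the fingers close. The tool returns the time, the measured TCP pose, the force, the opening and the grip force at its end. only (a regular expression) keeps the lines of the reply that match it, lines (a string "A,B") keeps lines A to B, and quiet returns only ok. Input that does not fit is refused with a message, and nothing moves.
- ctrl.get_obs(): the state, without advancing time (a new reading comes with each control period).
- ctrl.get_image(name): name is "scene" or "top" or "wrist"; returns the picture (384x512x3 uint8, red, green, blue); there is no depth.
- ctrl.camera_params(name): a dict with "fx", "fy", "cx", "cy" (pixels), "T" (4x4, takes a point from camera to world coordinates); the wrist camera has in their place "tool_from_camera" (4x4, takes a point from camera to tool coordinates, whose origin is the TCP and whose axes are the flange's). Camera axes: x right, y down, z forward; pixel columns grow to the right and rows downward; lengths in m; the calibration is good to about 2 mm. A picture is of the moment at which its call begins: read the wrist's pose just before it. camera_params takes no time and is no camera call.
- ctrl.finish_job(): hands the job in; it is judged then, once.
The state is a dict: "t": time; "q": joint angles; "dq": joint speeds; "effort": joint torques, N m; "tool_pos": TCP position; "tool_rot": TCP orientation; "contact_force": force on the tool from outside, world axes, zero at the start; "wrist_torque": the same for the moment, N m; "opening": finger opening in m; "grip_force": force on a finger pad.
Only numpy, scipy, OpenCV 4.12 (cv2) and the standard library are available. Lean on these libraries where they do the work, as an engineer would, in place of code of your own. Each camera call takes 0.05 s, during which the arm holds its last target. There are 200 camera calls.

TASK

Set up the flat metal bar for its bend: push it along the bed of the blue bending block with your fingertips until it sticks out 40 mm past the block's bright bending edge (the white scribed line then lies on the edge), and only then swing the red cam lever all the way round to its stop, so that the cam locks the bar straight against the fence. Only push - never pick the bar up - and leave the other things on the table where they are.

Things in the scene. Friction and masses are not known exactly. Their poses are not given: they have to be found in the camera images.
- flat_bar: the bar to set: loose bright metal bar lying on the block's dark bed, 40 wide (x) x 150 long (y) x 6 mm, 0.28 kg. Origin: centre of its underside; +y to the end that is to overhang. On top a blue-inked band with a white scribed line across, 40 mm from the +y end. It slides with ordinary friction and starts loose between cam and fence, a few mm off the fence, up to 0.015 rad askew
- bar_end (a point): middle of the lower edge of the bar's +y end, 75 mm from the bar's origin; it starts 5 to 55 mm short of the bending edge
- bending_block: blue bending block bolted to the table (place and yaw vary), foot 160 (x) x 250 (y) x 10 mm. Origin: under its middle, on the table; z up, +y to the bending edge. Dark flat bed at z = 45 mm, x -66 to +52, y -120 to +120 mm; at y = +120 mm it ends in the bright steel bending edge. The bed behind the fence and clamp (y below 15 mm) carries nothing but the bar and, once closed, the lever's end
- bend_edge (a point): point on the bed's top (z = 45 mm) at the bending edge, in the middle of the lane where the bar's centre line lies when the bar is against the fence; axes as the block's, +y outward over the edge. The overhang is the y of bar_end in this frame
- fence_face (a point): foot of the steel fence's face, at bed height, mid-length: the face is the plane x = +20 mm of the block, from y = 15 to 112 mm. The fence is 14.5 mm tall (two screw heads to 20 mm), with a hold-down lip reaching 6 mm over the bar from 8.5 mm above the bed
- lever_angle (a joint): angle (rad) of the red cam lever about its upright pivot: 0 fully open, grows counterclockwise seen from above, stop at 1.70 = closed. Starts at 0 to 0.25, stays where left, about 2 N at the knob swings it (up to 10 N near the stop). At angle q the arm points at 2.88 + q rad (counterclockwise from the block's +x): open, away from the bar; closed, beside the bar and away from the bending edge
- lever_pivot (a point): the lever's pivot axis at bed height, fixed on the block at x = -41.1, y = +65 mm; the hub round it reaches 22 mm out and 23 mm above the bed
- lever_knob (a point): middle of the upright black round knob at the lever's end, 80 mm from the pivot axis: diameter 17 mm, from 9.5 to 49.5 mm above bed height (this point at 29.5 mm); the red arm joining it to the hub is 13 mm wide, 9.5 to 17.5 mm above bed height
- cam_lever: the red cam lever; origin on its pivot axis at bed height. Under its hub, on the bar's -x side, a steel cam disc 28 mm across, 8 mm off-centre: over the last 0.4 rad or so of the swing it pushes the bar straight against the fence and grips it, dragging it about 1 mm outward (+y); dead centre at 1.65 rad
- load_box: bystander: small white and orange box 62x88x46 mm on the table, loose, right of the block; origin under its centre
- glue_bottle: bystander: white and blue bottle 33x33x96 mm on the table, loose, far left behind the block; origin under its centre
- pin_tin_1: bystander: round red tin with grey lid, 74 mm across, 50 mm tall, loose, left of the block; origin under its centre
- pin_strip_1: bystander: red strip of fastening pins 39x99x8 mm, loose, flat on the table, left of the block and nearer the robot; origin under its centre

How it is judged:
On the way:
1. the bar overhangs the bending edge by 40 mm (within 4 mm) while the lever is still open (below 0.8 rad) (y of bar_end in the frame of bend_edge between 0.036 and 0.044 m and value of joint lever_angle below 0.8 rad), for 0.2 s.
At the end, for the whole second after the job is handed in: the bar lies flat on the bed, overhanging the bending edge by 40 mm within 4 mm, against the fence (within 1.5 mm) and parallel to it within 0.02 rad; the cam lever is closed (over 1.55 rad) and its cam presses on the bar with more than 3 N; everything at rest (y of bar_end in the frame of bend_edge between 0.036 and 0.044 m and angle between the y axis of flat_bar and the y axis of bending_block, either way round below 0.02 rad and x of flat_bar in the frame of bend_edge above -0.0015 m and z of flat_bar in the frame of bend_edge between -0.002 and 0.002 m and value of joint lever_angle above 1.55 rad and contact force between cam_lever and flat_bar above 3 N and linear speed of flat_bar below 0.005 m/s); the robot touches nothing.
It fails at once if the bar is lifted or tipped off the bed (z of flat_bar in the frame of bend_edge above 0.006 m or z of flat_bar in the frame of bend_edge below -0.006 m or angle between flat_bar's own z axis and vertical above 0.12 rad).
It fails at once if a bystander is moved by more than 15 mm (distance of any of load_box, glue_bottle, pin_tin_1, pin_strip_1 from where it was at the start of the episode above 0.015 m).
It also fails if it takes over 58 s, if anything falls off the work surface, if the arm or the gripper's body presses on something with over 40 N, if the wrist force passes 120 N, or if a joint passes its speed limit or range.

## Working session

There is one attempt and no reset: what is moved stays moved. The work goes in short steps, Python scripts to look and compute and a tool call to move; the robot and the scene stay as the last step left them, time stands still between calls to the robot, and variables do not carry over. Pictures are saved under pics/ and viewed, at most 10 in all, crops included, and the job is handed in when it is done.

```bash
ls; mkdir -p pics
```

Run:
```python
from station import ctrl
import cv2,numpy as np
for n in("scene","top"):
    cv2.imwrite(f"pics/{n}0.png",ctrl.get_image(n)[:,:,::-1])
    p=ctrl.camera_params(n);print(n,p["fx"],p["cx"],p["cy"],np.round(p["T"],3).tolist())
o=ctrl.get_obs();print(o["t"],o["tool_pos"],o["tool_rot"],o["opening"])
print(ctrl.camera_params("wrist"))
```

```text
pics
station.py
scene 458.05830638891723 261.1243710511319 198.8152844810557 [[-0.59, -0.331, 0.736, -0.405], [-0.807, 0.234, -0.542, 0.663], [0.007, -0.914, -0.405, 0.639], [0.0, 0.0, 0.0, 1.0]]
top 365.8791810304405 259.06838427023354 192.27331970775364 [[-0.005, -0.986, 0.165, 0.422], [-1.0, 0.002, -0.019, -0.06], [0.019, -0.165, -0.986, 1.018], [0.0, 0.0, 0.0, 1.0]]
0.1 [ 0.27210731 -0.56203209  0.23018512] [-3.06033300e+00 -7.01716414e-01  3.24583721e-04] 0.08544710351541297
{'fx': 294.4088268417412, 'fy': 294.4088268417412, 'cx': 259.6641342105577, 'cy': 197.30175421431312, 'tool_from_camera': array([[ 3.81469834e-04, -9.55611164e-01, -2.94630545e-01,
         7.58377110e-02],
       [ 9.99999891e-01,  4.44036205e-04, -1.45457299e-04,
        -1.47228711e-04],
       [ 2.69827248e-04, -2.94630457e-01,  9.55611229e-01,
        -1.43382463e-01],
       [ 0.00000000e+00,  0.00000000e+00,  0.00000000e+00,
         1.00000000e+00]])}
```

View pics/top0.png

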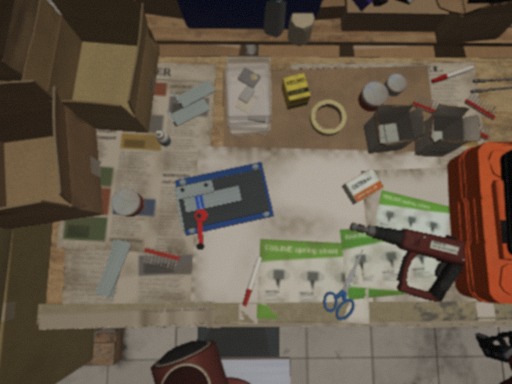

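View pics/scene0.png

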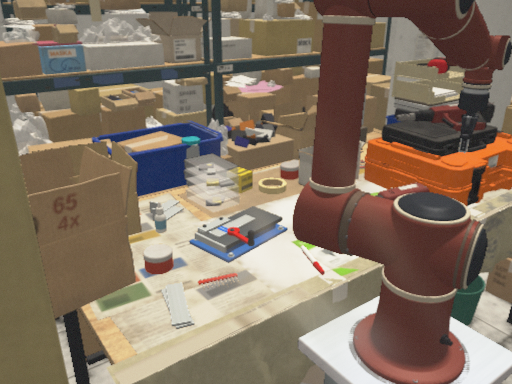

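The top view shows the blue block at about (224,198), with its bending edge facing left (world +y) at about x=180. The fence is on the far side, and the red lever points toward the robot with its knob at about (200,245). The bar lies at about (213,195). I'll localise the block and plan a wrist view.

Create h.py:
```python
from station import ctrl
import cv2,numpy as np
from scipy.spatial.transform import Rotation as R
def cam(n,o=None):
    p=ctrl.camera_params(n)
    if n=="wrist":
        T=np.eye(4);T[:3,:3]=R.from_rotvec(o["tool_rot"]).as_matrix();T[:3,3]=o["tool_pos"];T=T@p["tool_from_camera"]
    else: T=p["T"]
    return p,T
def cast(px,z,p,T):
    px=np.atleast_2d(px).astype(float)
    d=np.c_[(px[:,0]-p["cx"])/p["fx"],(px[:,1]-p["cy"])/p["fy"],np.ones(len(px))]@T[:3,:3].T
    s=(z-T[2,3])/d[:,2]
    return (T[:3,3]+d*s[:,None])[:,:2]
def proj(P,p,T):
    c=(np.atleast_2d(P)-T[:3,3])@T[:3,:3]
    return c[:,:2]/c[:,2:]*[p["fx"],p["fy"]]+[p["cx"],p["cy"]]
def blue(im):
    h=cv2.cvtColor(im,cv2.COLOR_RGB2HSV)
    m=cv2.inRange(h,(105,120,50),(125,255,255))
    return m
def tool(o): return R.from_rotvec(o["tool_rot"]).as_matrix()
```

Run:
```python
from h import *
im=cv2.imread("pics/top0.png")[:,:,::-1].copy()
p,T=cam("top")
m=blue(im);m[:150]=0;m[250:]=0;m[:,:165]=0;m[:,285:]=0
pts=np.argwhere(m)[:,::-1]
w=cast(pts,0.01,p,T).astype(np.float32)
r=cv2.minAreaRect(w);print(len(pts),r,cv2.boxPoints(r))
h=cv2.cvtColor(im,cv2.COLOR_RGB2HSV)
red=(cv2.inRange(h,(0,150,90),(8,255,255))|cv2.inRange(h,(174,150,90),(180,255,255)));red[:205]=0;red[250:]=0;red[:,:185]=0;red[:,215:]=0
w=cast(np.argwhere(red)[:,::-1],0.06,p,T);print(len(w),w.min(0),w.max(0),w.mean(0))
o=ctrl.get_obs();print(np.round(tool(o),3).tolist())
```

```text
775 ((0.5759819149971008, 0.018673866987228394), (0.1520213484764099, 0.24154751002788544), 12.361769676208496) [[ 0.47587785  0.12037489]
 [ 0.5275892  -0.11557242]
 [ 0.67608595 -0.08302715]
 [ 0.6243746   0.15292016]]
193 [0.44969998 0.05779969] [0.53562836 0.08928356] [0.50416229 0.07483031]
[[0.9, 0.436, -0.001], [0.436, -0.9, 0.002], [0.0, -0.002, -1.0]]
```

The manual's scale: shifts go in shares of 600 mm and turns go in shares of 120 degrees. Converting my numbers, 0.479 m is 0.7983, -0.319 m is -0.5317, 0.235 rad is 0.1122.

>>> jog_arm([
  [0,0.7983,-0.5317,0.05,0,0,0.1122],
  [0,0.7983,-0.5317,0.05,0,0,0.1122],
  [0,0.7983,-0.5317,0.05,0,0,0.1122],
  [0,0.7983,-0.5317,0.05,0,0,0.1122],
  [0,0.7983,-0.5317,0.05,0,0,0.1122],
  [0,0.7983,-0.5317,0.05,0,0,0.1122],
  [0,0.7983,-0.5317,0.05,0,0,0.1122],
  [0,0.7983,-0.5317,0.05,0,0,0.1122],
  [0,0.7983,-0.5317,0.05,0,0,0.1122],
  [0,0.7983,-0.5317,0.05,0,0,0.1122],
  [0,0.7983,-0.5317,0.05,0,0,0.1122],
  [0,0.7983,-0.5317,0.05,0,0,0.1122],
  [0,0.7983,-0.5317,0.05,0,0,0.1122],
  [0,0.7983,-0.5317,0.05,0,0,0.1122],
  [0,0.7983,-0.5317,0.05,0,0,0.1122],
  [0,0.7983,-0.5317,0.05,0,0,0.1122],
  [0,0.7983,-0.5317,0.05,0,0,0.1122],
  [0,0.7983,-0.5317,0.05,0,0,0.1122],
])

```text
t: 1.6
tool_pos: [0.5639, -0.0677, 0.201]
tool_rot: [3.123, 0.336, -0.001]
contact_force: [0.8, 0.8, 0.6]
opening: 0.0002
grip_force: 0.0
```

Run:
```python
from h import *
o=ctrl.get_obs();im=ctrl.get_image("wrist");cv2.imwrite("pics/w1.png",im[:,:,::-1]);np.save("w1o.npy",[o["tool_pos"],o["tool_rot"]])
cv2.imwrite("pics/w1b.png",cv2.resize(im[:,:,::-1],(768,576),interpolation=cv2.INTER_CUBIC))
print(o["t"],o["opening"])
```

```text
1.6 0.00015503581210394627
```

View pics/w1b.png

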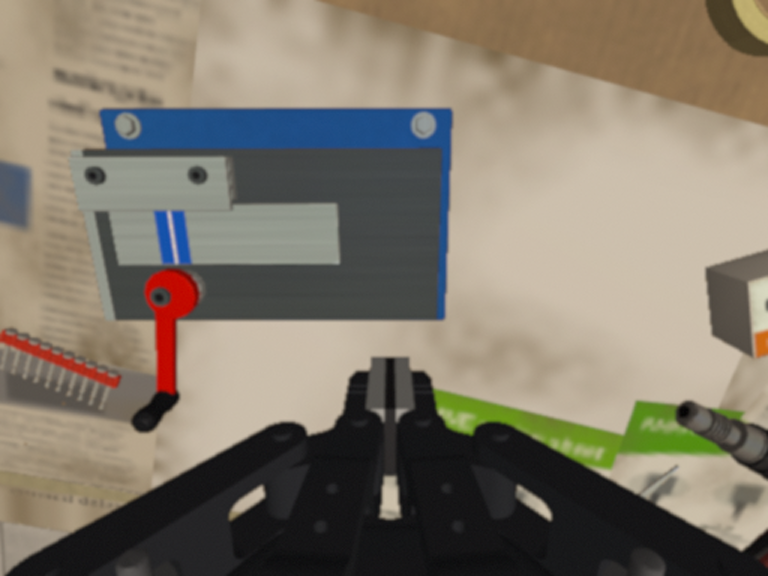

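The wrist view (1.5x) shows these points:

- **Bed corners:** (441,150), (438,320), (103,319).
- **Foot corners:** (101,109), (452,109).
- **Bar end (-y):** (338,204) to (340,264).
- **Bar end (+y):** (108,211) to (118,265).
- **Scribed line:** (169,211) to (177,264).
- **Knob:** around (160,405).

Next I'll cast these onto planes.

Add to h.py:
```python
def fitblock(local,world):  # 2D rigid fit
    a=np.array(local);b=np.array(world);ac=a-a.mean(0);bc=b-b.mean(0)
    th=np.arctan2((ac[:,0]*bc[:,1]-ac[:,1]*bc[:,0]).sum(),(ac*bc).sum())
    M=np.array([[np.cos(th),-np.sin(th)],[np.sin(th),np.cos(th)]])
    t=b.mean(0)-M@a.mean(0);return th,M,t,(a@M.T+t-b)
```

Run:
```python
from h import *
a=np.load("w1o.npy");o=dict(tool_pos=a[0],tool_rot=a[1]);p,T=cam("wrist",o)
s=lambda q:(np.array(q,float)+.5)/1.5-.5
bed=cast(s([(441,150),(438,320),(103,319)]),.045,p,T);foot=cast(s([(101,109),(452,109)]),.01,p,T)
th,M,t,res=fitblock([(.052,-.12),(-.066,-.12),(-.066,.12),(.08,.125),(.08,-.125)],np.r_[bed,foot])
print("yaw",th,"t",t,"res mm",np.round(res*1e3,1).tolist())
np.savez("blk.npz",th=th,M=M,t=t)
bar=(cast(s([(338,204),(340,264),(108,211),(118,265),(169,211),(177,264)]),.051,p,T)-t)@M
print("bar",np.round(bar*1e3,1).tolist())
k=(cast(s([(168,397),(145,420)]),.045+.0495,p,T)-t)@M;print("knob guess",np.round(k*1e3,1))
hub=(cast(s([(160,297)]),.045+.023,p,T)-t)@M;print("hub",hub*1e3)
print("tcp blk",(a[0][:2]-t)@M, "toolx yaw",np.arctan2(*tool(o)[[1,0],0]))
```

```text
yaw 0.20428608941447718 t [0.57614849 0.02104003] res mm [[0.6, -3.8], [-1.6, -1.1], [0.5, -2.3], [1.1, 5.9], [-0.6, 1.4]]
bar [[17.9, -49.7], [-22.2, -50.1], [11.8, 101.3], [-24.5, 101.0], [12.2, 61.3], [-23.4, 60.7]]
knob guess [[-100.1   56.5]
 [-117.    73.8]]
hub [[-41.66229858  66.43713617]]
tcp blk [-0.02995591 -0.08437076] toolx yaw 0.21449945579642207
```

Run:
```python
import cv2
im=cv2.imread("pics/w1.png")
cv2.imwrite("pics/w1c.png",cv2.resize(im[65:220,40:170],None,fx=3.8,fy=3.8,interpolation=cv2.INTER_CUBIC))
```

```text
(no output)
```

View pics/w1c.png

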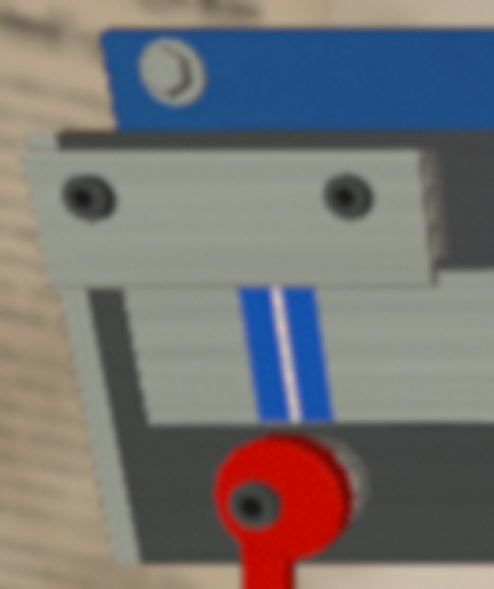

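Run:
```python
from h import *
a=np.load("w1o.npy");o=dict(tool_pos=a[0],tool_rot=a[1]);p,T=cam("wrist",o)
c=lambda q:(np.array(q,float)+.5)/3.8-.5+[40,65]
s=lambda q:(np.array(q,float)+.5)/1.5-.5
th=.2145;M=np.array([[np.cos(th),-np.sin(th)],[np.sin(th),np.cos(th)]])
f=lambda q,z:np.round(cast(q,z,p,T)@M*1e3,1).tolist()
print("edge outer",f(c([(27,140),(114,560)]),.045)," inner",f(c([(58,132),(138,562)]),.045))
print("bed right",f(s([(441,150),(438,320)]),.045))
print("foot",f(s([(452,109)]),.01),f(c([(104,30)]),.01))
print("bar end",f(c([(124,290),(148,424)]),.051),"line",f(c([(276,290),(296,422)]),.051),"rear",f(s([(338,204),(340,264)]),.051))
print("fence lip edge",f(c([(48,286),(434,286)]),.0595), "screw",f(c([(252,505)]),.068))
print("knob",f(s([(168,397),(145,420),(158,398),(178,400)]),.0945))
print("tcp",a[0][:2]@M*1e3)
```

```text
edge outer [[616.9, 20.2], [503.2, 19.6]]  inner [[618.8, 11.9], [502.6, 12.9]]
bed right [[618.5, -218.8], [502.0, -220.6]]
foot [[646.4, -229.4]] [[646.3, 16.8]]
bar end [[579.8, -1.2], [544.2, -1.0]] line [[579.8, -40.6], [544.8, -40.8]] rear [[584.8, -152.0], [544.7, -152.0]]
fence lip edge [[581.7, 12.3], [581.8, -84.7]] screw [[526.8, -34.7]]
knob [[468.0, -44.5], [451.1, -27.1], [467.2, -38.0], [465.8, -50.6]]
tcp [ 536.60732365 -186.14088889]
```

Converted, 0.153 m is 0.255, 0.145 m is 0.2417.

>>> jog_arm([
  [0,0.0467,-0.0233,0.05,0,0,0],
  [0,0.0467,-0.0233,0.1167,0,0,0],
  [0,0.0467,-0.0233,0.1833,0,0,0],
  [0,0.0467,-0.0233,0.2333,0,0,0],
  [0,0.0467,-0.0233,0.2417,0,0,0],
  [0,0.0467,-0.0233,0.25,0,0,0],
  [0,0.0467,-0.0233,0.255,0,0,0],
  [0,0.0467,-0.0233,0.255,0,0,0],
  [0,0.0467,-0.0233,0.255,0,0,0],
])

```text
t: 2.4
tool_pos: [0.5906, -0.0477, 0.051]
tool_rot: [3.122, 0.337, 0.007]
contact_force: [0.7, -0.5, -0.5]
opening: 0.0
grip_force: 0.0
```

Run:
```python
from h import *
o=ctrl.get_obs();print(o["tool_pos"],o["contact_force"]);im=ctrl.get_image("wrist");cv2.imwrite("pics/w2.png",cv2.resize(im[:,:,::-1],(768,576),interpolation=cv2.INTER_CUBIC))
```

```text
[ 0.59060245 -0.04773556  0.05098485] [ 0.67893615 -0.45834758 -0.45399237]
```

View pics/w2.png

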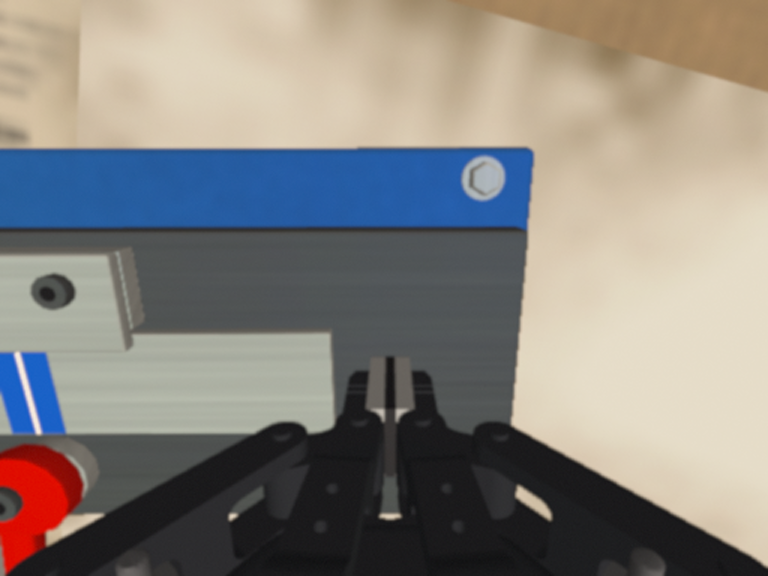

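The bar's rear end is at x≈332 and the closed fingertips are behind it at 350–432, with the thin pads at 368–412. The tip isn't low enough yet. I'll check whether it has settled and lower it a bit.

>>> jog_arm([
  [0,0,0,0,0,0,0],
  [0,0,0,0,0,0,0],
])

```text
t: 2.62
tool_pos: [0.5897, -0.0472, 0.0497]
tool_rot: [3.123, 0.338, 0.003]
contact_force: [-0.7, 0.0, 0.3]
opening: -0.0
grip_force: 0.0
```

>>> jog_arm([
  [0,0,0,0.0017,0,0,0],
  [0,0,0,0.0017,0,0,0],
  [0,0,0,0.0017,0,0,0],
])

```text
t: 2.87
tool_pos: [0.5887, -0.047, 0.0473]
tool_rot: [-3.123, -0.338, 0.0]
contact_force: [0.3, 0.6, -0.2]
opening: -0.0001
grip_force: 0.0
```

Converted, -0.051 m is -0.085, -0.046 m is -0.0767.

>>> jog_arm([
  [0,0,-0.0083,0,0,0,0],
  [0,0,-0.0167,0,0,0,0],
  [0,0,-0.0233,0,0,0,0],
  [0,0,-0.03,0,0,0,0],
  [0,0,-0.0367,0,0,0,0],
  [0,0,-0.0433,0,0,0,0],
  [0,0,-0.05,0,0,0,0],
  [0,0,-0.0567,0,0,0,0],
  [0,0,-0.0633,0,0,0,0],
  [0,0,-0.07,0,0,0,0],
  [0,0,-0.0767,0,0,0,0],
  [0,0,-0.0817,0,0,0,0],
  [0,0,-0.085,0,0,0,0],
  [0,0,-0.085,0,0,0,0],
  [0,0,-0.085,0,0,0,0],
])

```text
t: 4.12
tool_pos: [0.5779, 0.0031, 0.0474]
tool_rot: [-3.123, -0.338, -0.0]
contact_force: [0.7, 0.4, -0.1]
opening: -0.0002
grip_force: 0.0
```

Run:
```python
from h import *
o=ctrl.get_obs();im=ctrl.get_image("wrist");cv2.imwrite("pics/w3.png",im[:,:,::-1]);np.save("w3o.npy",[o["tool_pos"],o["tool_rot"]])
cv2.imwrite("pics/w3b.png",cv2.resize(im[:,:,::-1],(768,576),interpolation=cv2.INTER_CUBIC))
```

```text
(no output)
```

View pics/w3b.png

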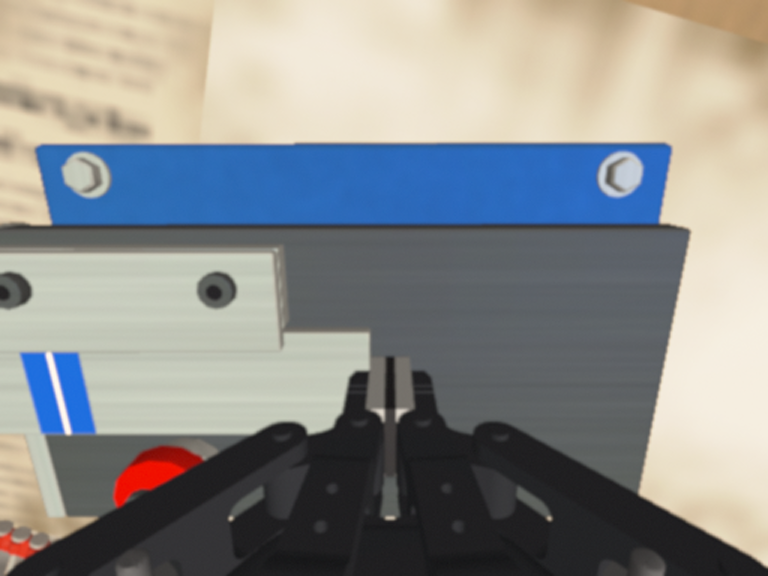

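The bar's rear end (370,332) now touches the pad front. The scribed line runs from (50,352) to (69,433), and the edge strip shows at (25,435) to (50,516). I'll measure this.

Run:
```python
from h import *
a=np.load("w3o.npy");o=dict(tool_pos=a[0],tool_rot=a[1]);p,T=cam("wrist",o)
s=lambda q:(np.array(q,float)+.5)/1.5-.5
th=.2145;M=np.array([[np.cos(th),-np.sin(th)],[np.sin(th),np.cos(th)]])
f=lambda q,z:np.round(cast(s(q),z,p,T)@M*1e3,1).tolist()
print("line",f([(50,352),(69,433)],.051),"rear",f([(370,332),(370,360)],.051),"edge outer",f([(25,435),(51,516)],.045),"inner",f([(45,435),(65,516)],.045))
print("bed rear",f([(689,230),(640,490)],.045),"bar -x side",f([(10,434),(280,434)],.051),"tcp",a[0][:2]@M*1e3)
```

```text
line [[577.6, -2.5], [545.3, -2.2]] rear [[585.3, -113.0], [574.9, -112.9]] edge outer [[540.3, 19.9], [501.9, 18.5]] inner [[540.3, 12.2], [502.0, 12.8]]
bed rear [[619.2, -218.4], [515.4, -219.8]] bar -x side [[544.8, 19.6], [545.1, -79.5]] tcp [ 565.356984  -120.0179109]
```

Converted, -0.0217 m is -0.0362, -0.021 m is -0.035.

>>> jog_arm([
  [0,0,-0.005,0,0,0,0],
  [0,0,-0.01,0,0,0,0],
  [0,0,-0.0167,0,0,0,0],
  [0,0,-0.0233,0,0,0,0],
  [0,0,-0.0283,0,0,0,0],
  [0,0,-0.0325,0,0,0,0],
  [0,0,-0.035,0,0,0,0],
  [0,0,-0.0362,0,0,0,0],
  [0,0,-0.0362,0,0,0,0],
  [0,0,-0.0362,0,0,0,0],
  [0,0,-0.0362,0,0,0,0],
])

```text
t: 5.08
tool_pos: [0.5732, 0.0241, 0.0473]
tool_rot: [-3.123, -0.338, 0.0]
contact_force: [-0.0, -1.1, 0.2]
opening: -0.0002
grip_force: 0.3
```

>>> jog_arm([
  [0,0,0.0167,0,0,0,0],
  [0,0,0.05,-0.05,0,0,0],
  [0,-0.0333,0.0833,-0.1167,0,0,0],
  [0,-0.05,0.1,-0.1667,0,0,0],
  [0,-0.05,0.1,-0.2167,0,0,0],
  [0,-0.05,0.1,-0.2167,0,0,0],
  [0,-0.05,0.1,-0.2167,0,0,0],
  [0,-0.05,0.1,-0.2167,0,0,0],
])

```text
t: 5.75
tool_pos: [0.5563, -0.0412, 0.1764]
tool_rot: [-3.123, -0.338, 0.002]
contact_force: [-0.0, 0.0, -0.8]
opening: 0.0003
grip_force: 0.0
```

Run:
```python
from h import *
o=ctrl.get_obs();im=ctrl.get_image("wrist");cv2.imwrite("pics/w4.png",im[:,:,::-1]);np.save("w4o.npy",[o["tool_pos"],o["tool_rot"]])
cv2.imwrite("pics/w4b.png",cv2.resize(im[60:310,0:250,::-1],None,fx=2.4,fy=2.4,interpolation=cv2.INTER_CUBIC))
```

```text
(no output)
```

View pics/w4b.png

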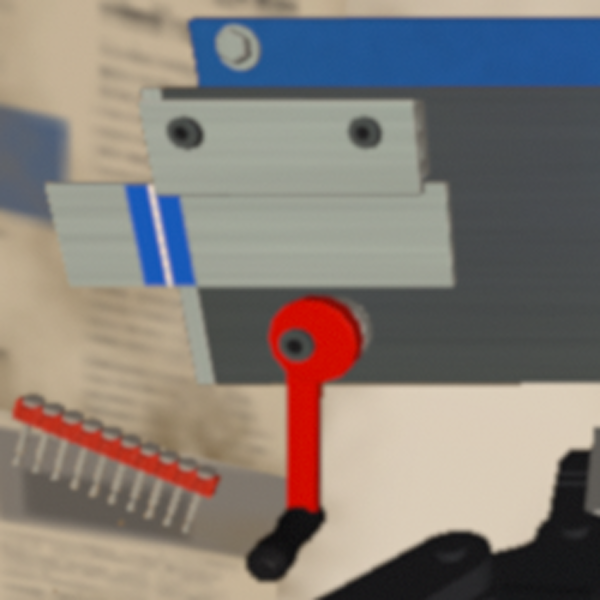

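The overhang is visible. The line runs (151,187) to (171,285), the bar's front end (47,184) to (70,286) and its rear end (445,183) to (455,286). The edge's outer side is at (181,287) to (198,382), and the knob top is at (269,560).

Run:
```python
from h import *
a=np.load("w4o.npy");o=dict(tool_pos=a[0],tool_rot=a[1]);p,T=cam("wrist",o)
s=lambda q:(np.array(q,float)+.5)/2.4-.5+[0,60]
th=.2145;M=np.array([[np.cos(th),-np.sin(th)],[np.sin(th),np.cos(th)]])
f=lambda q,z:np.round(cast(s(q),z,p,T)@M*1e3-[567.5,-100],1).tolist()
print("line",f([(151,187),(171,285)],.051),"front",f([(47,184),(70,286)],.051),"rear",f([(445,183),(455,286)],.051),"edge",f([(140,90),(181,287),(198,382)],.045))
print("knob top",f([(269,560)],.0945),"arm end",f([(288,510),(318,510),(304,520)],.0625),"screw",f([(296,345)],.068),"tcp",a[0][:2]@M*1e3-[567.5,-100])
```

```text
line [[15.9, 119.1], [-21.8, 118.7]] front [[17.0, 157.9], [-22.3, 158.3]] rear [[17.5, 8.8], [-22.0, 7.8]] edge [[50.5, 120.2], [-24.1, 118.8], [-64.7, 119.2]]
knob top [[-116.1, 73.4]] arm end [[-114.6, 80.7], [-114.5, 68.3], [-119.3, 74.7]] screw [[-40.8, 64.9]] tcp [-32.7333922  -58.66513871]
```

Overhang is about 39 mm and the bar is straight, so the cam's roughly 1 mm drag should take it to about 40. The lever is at q≈0.15 with the knob at block (-120,74) mm. I'll go to the knob's +y side.

Converted, -0.16 m is -0.2667, -0.085 m is -0.1417.

>>> jog_arm([
  [0,-0.0333,-0.0667,0,0,0,0],
  [0,-0.0667,-0.1333,0,0,0,0],
  [0,-0.1,-0.2,0,0,0,0],
  [0,-0.1417,-0.2667,0,0,0,0],
  [0,-0.1417,-0.2667,0.05,0,0,0],
  [0,-0.1417,-0.2667,0.1167,0,0,0],
  [0,-0.1417,-0.2667,0.1667,0,0,0],
  [0,-0.1417,-0.2667,0.1667,0,0,0],
  [0,-0.1417,-0.2667,0.1667,0,0,0],
  [0,-0.1417,-0.2667,0.1667,0,0,0],
])

```text
t: 6.63
tool_pos: [0.44, 0.097, 0.078]
tool_rot: [-3.123, -0.338, -0.0]
contact_force: [-0.4, -0.7, 0.4]
opening: 0.0002
grip_force: 0.0
```

Create tab.py:
```python
from h import *
o=ctrl.get_obs();th=.2145;M=np.array([[np.cos(th),-np.sin(th)],[np.sin(th),np.cos(th)]])
c=o["tool_pos"][:2]@M*1e3-[567.5,-100];Rm=tool(o)
yaw=np.arctan2(Rm[1,0],Rm[0,0])-th
print("q",np.round(o["q"],2),"tcp",c.round(1),o["tool_pos"][2],"yaw",yaw,o["contact_force"])
import sys
d=float(sys.argv[1])
for q in map(float,sys.argv[2:]):
    f=2.88+q;t=np.array([-41.1+80*np.cos(f)+d*np.sin(f),65+80*np.sin(f)-d*np.cos(f)])
    D=(t-c)@M.T/1e3
    print(q,np.round(Rm.T@np.r_[D,0],4)[:2],"rz",round(-(f-np.pi-yaw),3))
```

```bash
python3 tab.py 15.5 .1 .25 .35 .5 .65 .8 .95 1.1 1.2 1.3 1.4 1.5 1.6 1.7
```

```text
q [ 0.05 -0.23  2.15  0.    1.23  1.41] tcp [-116.9  101.1] 0.07798518077425576 yaw 0.0013069630619399197 [-0.39545261 -0.73693114  0.39339221]
0.1 [-0.0007  0.008 ] rz 0.163
0.25 [-0.0041  0.0197] rz 0.013
0.35 [-0.0053  0.0278] rz -0.087
0.5 [-0.0057  0.04  ] rz -0.237
0.65 [-0.0042  0.0521] rz -0.387
0.8 [-0.0009  0.0639] rz -0.537
0.95 [0.0041 0.075 ] rz -0.687
1.1 [0.0107 0.0853] rz -0.837
1.2 [0.0159 0.0915] rz -0.937
1.3 [0.0217 0.0972] rz -1.037
1.4 [0.0281 0.1023] rz -1.137
1.5 [0.0349 0.1068] rz -1.237
1.6 [0.0421 0.1105] rz -1.337
1.7 [0.0497 0.1135] rz -1.437
```

Converted, 0.0915 m is 0.1525, 0.0853 m is 0.1422, -0.94 rad is -0.4488.

>>> jog_arm([
  [0,-0.0012,0.0133,0,0,0,0],
  [0,-0.0068,0.0328,0,0,0,-0.0095],
  [0,-0.0088,0.0463,0,0,0,-0.043],
  [0,-0.0093,0.0567,0,0,0,-0.0764],
  [0,-0.0095,0.0667,0,0,0,-0.1146],
  [0,-0.0083,0.0767,0,0,0,-0.148],
  [0,-0.007,0.0868,0,0,0,-0.1862],
  [0,-0.0043,0.0967,0,0,0,-0.2196],
  [0,-0.0015,0.1065,0,0,0,-0.2578],
  [0,0.0027,0.1158,0,0,0,-0.2913],
  [0,0.0068,0.125,0,0,0,-0.3295],
  [0,0.0123,0.1337,0,0,0,-0.3629],
  [0,0.0178,0.1422,0,0,0,-0.4011],
  [0,0.0265,0.1525,0,0,0,-0.4488],
  [0,0.0265,0.1525,0,0,0,-0.4488],
])

```text
t: 7.88
tool_pos: [0.4767, 0.0099, 0.0796]
tool_rot: [2.629, 1.715, 0.005]
contact_force: [0.5, 0.7, -0.7]
opening: 0.0001
grip_force: 0.0
```

```bash
python3 tab.py 15.5 1.2 1.3 1.4 1.5 1.6 1.65 1.7 1.73 1.76
```

Run:
```python
from h import *
im=ctrl.get_image("wrist");cv2.imwrite("pics/w5.png",im[:,:,::-1])
```

```text
q [-0.14 -0.16  2.09  0.    1.22  0.28] tcp [-99.6   8.2] 0.07963421230129678 yaw 0.9415745725267953 [ 0.53450629  0.66221416 -0.67548843]
1.2 [ 0.0004 -0.0019] rz 0.003
1.3 [-0.0008  0.0062] rz -0.097
1.4 [-0.0011  0.0143] rz -0.197
1.5 [-0.0007  0.0224] rz -0.297
1.6 [0.0006 0.0305] rz -0.397
1.65 [0.0015 0.0345] rz -0.447
1.7 [0.0027 0.0384] rz -0.497
1.73 [0.0034 0.0407] rz -0.527
1.76 [0.0043 0.043 ] rz -0.557
```

View pics/w5.png

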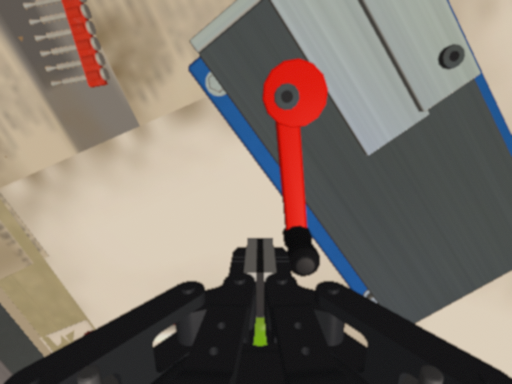

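The lever has followed: hub at (295,92), knob at (303,250), beside the fingers. The bar is undisturbed, so I'll continue toward the stop.

Converted, 0.0345 m is 0.0575, 0.0305 m is 0.0508, -0.45 rad is -0.2149.

>>> jog_arm([
  [0,-0.0013,0.0103,0.0033,0,0,-0.0477],
  [0,-0.0017,0.0167,0.0033,0,0,-0.0716],
  [0,-0.0018,0.0238,0.0033,0,0,-0.0955],
  [0,-0.0015,0.0307,0.0033,0,0,-0.1194],
  [0,-0.0012,0.0373,0.0033,0,0,-0.1432],
  [0,0,0.0442,0.0033,0,0,-0.1671],
  [0,0.001,0.0508,0.0033,0,0,-0.191],
  [0,0.0025,0.0575,0.0033,0,0,-0.2149],
  [0,0.0025,0.0575,0.0033,0,0,-0.2149],
  [0,0.0025,0.0575,0.0033,0,0,-0.2149],
])

```text
t: 8.77
tool_pos: [0.5062, -0.0022, 0.0766]
tool_rot: [-2.185, -2.257, 0.004]
contact_force: [-6.6, -0.7, 5.1]
opening: -0.0001
grip_force: 3.2
```

```bash
python3 tab.py 15.5 1.65 1.7 1.73 1.76
```

```text
q [-0.15 -0.08  2.02 -0.    1.21 -0.18] tcp [-73.4  -9.9] 0.07658829115703278 yaw 1.3886730299372232 [-6.56081326 -0.70794733  5.13765516]
1.65 [-0.0005  0.0027] rz 0.0
1.7 [-0.0012  0.0067] rz -0.05
1.73 [-0.0015  0.0091] rz -0.08
1.76 [-0.0017  0.0115] rz -0.11
```

Converted, 0.005 m is 0.0083, 0.004 m is 0.0067, -0.05 rad is -0.0239.

>>> jog_arm([
  [0,0,0.0033,0,0,0,-0.0143],
  [0,0,0.0067,0,0,0,-0.0239],
  [0,0,0.0083,0,0,0,-0.0239],
  [0,0,0.0083,0,0,0,-0.0239],
  [0,0,0.0083,0,0,0,-0.0239],
  [0,0,0.0083,0,0,0,-0.0239],
])

```text
t: 9.27
tool_pos: [0.5069, -0.0028, 0.0763]
tool_rot: [-2.122, -2.306, 0.019]
contact_force: [-22.1, -4.8, 17.6]
opening: -0.0001
grip_force: 12.0
```

```bash
python3 tab.py 15.5 1.6 1.65 1.7
```

```text
q [-0.15 -0.07  2.01 -0.01  1.22 -0.23] tcp [-72.8 -10.7] 0.07629471801464624 yaw 1.4391919950707315 [-22.08415308  -4.83925836  17.6171926 ]
1.6 [ 0.0011 -0.002 ] rz 0.101
1.65 [0.0001 0.0019] rz 0.051
1.7 [-0.0008  0.0059] rz 0.001
```

Run:
```python
from h import *
o=ctrl.get_obs();np.save("w6o.npy",[o["tool_pos"],o["tool_rot"]])
im=ctrl.get_image("wrist");cv2.imwrite("pics/w6.png",im[:,:,::-1]);cv2.imwrite("pics/w6b.png",cv2.resize(im[:300,130:430,::-1],(600,600),interpolation=cv2.INTER_CUBIC))
```

```text
(no output)
```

View pics/w6b.png

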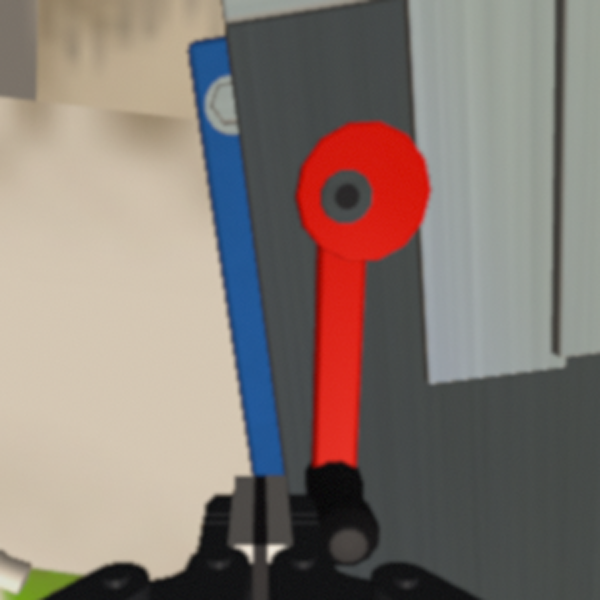

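Run:
```python
from h import *
a=np.load("w6o.npy");o=dict(tool_pos=a[0],tool_rot=a[1]);p,T=cam("wrist",o)
s=lambda q:(np.array(q,float)+.5)/2-.5+[130,0]
th=.2145;M=np.array([[np.cos(th),-np.sin(th)],[np.sin(th),np.cos(th)]])
f=lambda q,z:cast(s(q),z,p,T)@M*1e3-[567.5,-100]
for n,q,z in(("screw",[(347,196)],.068),("arm hi",[(318,260),(364,260)],.0625),("arm lo",[(313,460),(356,460)],.0625),("knobtop",[(350,545)],.0945),("bar -x side",[(408,20),(429,380)],.051)):
    w=f(q,z).mean(0);v=w-[-41.1,65];print(n,w.round(1),"q",round(np.arctan2(v[1],v[0])%(2*np.pi)-2.88,3),f(q,z).round(1).tolist())
```

```text
screw [-40.9  65.5] q -1.676 [[-40.9, 65.5]]
arm hi [-43.1  50. ] q 1.698 [[-49.1, 50.8], [-37.2, 49.2]]
arm lo [-50.1  -6. ] q 1.706 [[-56.2, -5.2], [-43.9, -6.7]]
knobtop [-50.6 -14.2] q 1.714 [[-50.6, -14.2]]
bar -x side [-19.6  58. ] q 3.09 [[-20.0, 105.1], [-19.2, 11.0]]
```

The lever is at its stop (q≈1.70) and the bar is on the fence. I'll back off, lift clear and verify.

Converted, -0.1 m is -0.1667, -0.07 m is -0.1167.

>>> jog_arm([
  [0,0,-0.0133,0,0,0,0],
  [0,0,-0.0333,0,0,0,0],
  [0,0,-0.0667,0,0,0,0],
  [0,0,-0.0833,-0.05,0,0,0],
  [0,0,-0.0833,-0.1167,0,0,0],
  [0,0,-0.0833,-0.1667,0,0,0],
  [0,0,-0.0833,-0.1667,0,0,0],
  [0,0,-0.0833,-0.1667,0,0,0],
  [0,0,-0.0833,-0.1667,0,0,0],
])

```text
t: 10.07
tool_pos: [0.4621, -0.0058, 0.1758]
tool_rot: [2.126, 2.311, 0.001]
contact_force: [-0.3, -0.1, -0.1]
opening: 0.0003
grip_force: 0.0
```

Run:
```python
from h import *
o=ctrl.get_obs();np.save("w7o.npy",[o["tool_pos"],o["tool_rot"]])
im=ctrl.get_image("wrist");cv2.imwrite("pics/w7.png",im[:,:,::-1]);cv2.imwrite("pics/w7b.png",cv2.resize(im[:290,130:512,::-1],None,fx=2,fy=2,interpolation=cv2.INTER_CUBIC))
```

```text
(no output)
```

View pics/w7b.png

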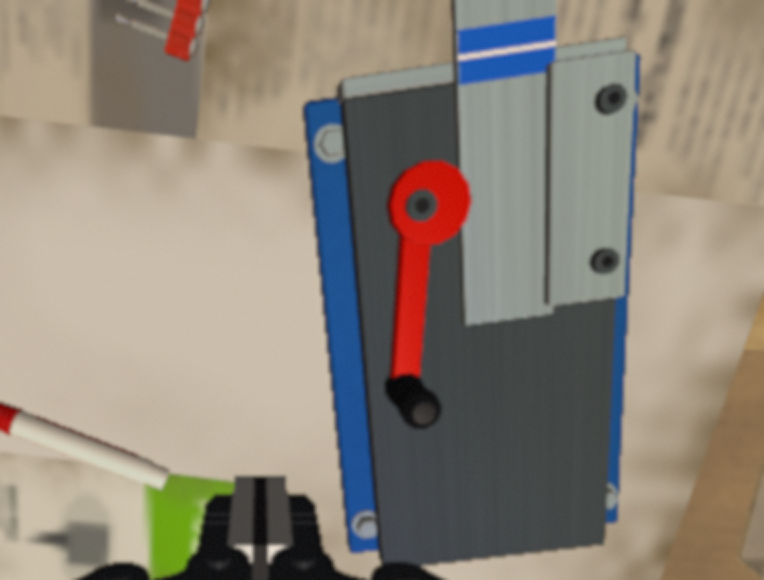

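The lever is closed: hub at (427,203), knob at (420,408). The scribed line runs (459,58) to (555,44), level with the edge strip, whose outer side runs (342,80) to (452,65) and (556,47) to (626,38).

Run:
```python
from h import *
a=np.load("w7o.npy");o=dict(tool_pos=a[0],tool_rot=a[1]);p,T=cam("wrist",o)
s=lambda q:(np.array(q,float)+.5)/2-.5+[130,0]
th=.2145;M=np.array([[np.cos(th),-np.sin(th)],[np.sin(th),np.cos(th)]])
f=lambda q,z:(cast(s(q),z,p,T)@M*1e3-[567.5,-100]).round(1).tolist()
print("line",f([(459,58),(555,44)],.051),"edge",f([(342,80),(452,65),(626,38)],.045),"rear",f([(465,325),(552,313)],.051),"bed rear",f([(381,566),(603,543)],.045))
print("-x side",f([(456,90),(465,325)],.051),"arm",f([(415,240),(406,375)],.0625))
```

```text
line [[-18.8, 119.9], [19.7, 119.9]] edge [[-65.6, 119.2], [-19.8, 118.8], [51.4, 119.4]] rear [[-19.5, 9.9], [20.1, 10.2]] bed rear [[-65.8, -116.5], [51.6, -118.0]]
-x side [[-20.4, 108.3], [-19.5, 9.9]] arm [[-43.1, 51.6], [-50.3, -6.9]]
```

```bash
python3 -c "
from station import ctrl
print(ctrl.finish_job())"
```

```text
the job is handed in; nothing more can be done
None
```

I handed the job in with the bar overhanging the bending edge by about 40.7 mm, flat against the fence, and the cam lever closed at its stop (about 1.70 rad), all measured from the last wrist picture; I couldn't measure the cam's grip force, and the hand-in gave no verdict.

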